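Hang the tall canister on the kitchen balance

ROBOT

A 6-joint arm with a two-finger parallel gripper is mounted at the origin on the work surface. World frame = base frame: x ahead of the robot, y to its left, z up, the work surface at z = 0. Lengths are in m, angles in rad, forces in N, time in s.
With the tool pointing down it reaches from about 0.425 to 0.95 m from the base axis. Payload 3.5 kg.
Tool frame: the origin (TCP) lies at the very end of the fingers, on their centre line; the grasp point (between the pads) lies 19 mm behind it; z points along the fingers, y is the line along which they close (so a half turn about z gives the same grasp; the last joint's range is limited). The gripper opens to 85 mm and grips with 20 to 120 N. Pads are 22 mm wide; open, the fingers measure 114 mm over their backs; the gripper's body (76 mm by 85 mm) begins 54 mm behind the grasp point. The pads swing forward as they close: fully open they stand 13 mm farther back than shut.
Start: joints at [1.049, 0.286, 1.577, -0, 1.279, -0.15], TCP at [0.245, 0.629, 0.231] pointing down, gripper open.
Joint ranges: [-2.77, 2.77], [-0.9, 2.22], [0.21, 2.48], [-1.53, 4.67], [0.24, 2.81], [-2.84, 2.84]. Speed limits (rad/s): [2.79, 2.79, 3.14, 3.14, 3.14, 3.14].

INTERFACE

Orientations are given as a unit quaternion [x, y, z, w].
In Python, from plant import get_state, read_camera, sign_off, recognise gives the robot as it stands.
- The arm moves only by the tool arm_command, never from a script. Its argument "steps" is a list of rows, each an object with "translation": the shift along the tool's x, y, z scaled (see below), a list of three; "twist": the turn, a rotation vector about the tool's x, y, z scaled (see below), a list of three; "fingers": the opening, from -1 (shut) to 1 (fully open). In form: [{"translation": [x, y, z], "twist": [rx, ry, rz], "fingers": fingers}, ...]. A call has 1 to 5 rows; each row is the pose to reach, as a shift and turn from the pose commanded when the call began, along the tool's axes at that moment; what a row does not reach only later rows make up. The controller multiplies each number of a shift by 75 cm and each number of a turn by 60 degrees. A row lasts 1/8 s, in which the tool goes at most 62.5 mm and 10.7 degrees, less where a joint would pass 70% of its speed; a pose out of reach is approached as far as the arm can. A call with a number of a shift or a turn outside -1 to 1 is refused whole. A call with a gripper value outside its range is refused whole. The fingers move at their own pace and stop on an object; "grip_force" is the grip in N (left out, the last holds). Time passes only in rows, so rows that repeat a pose let the fingers close. It gives the time, the measured TCP pose, the force, the opening and the grip force at its end, in the units of the state.
- get_state(): the state, without advancing time (a new reading comes with each control period).
- read_camera(name): name is "scene" or "top" or "wrist"; returns a dict with "pixels" (480x640x3 uint8, red, green, blue), "K" (3x3 intrinsics, pixels), "R" (3x3) and "t" (3): a world point X has camera coordinates R X + t; the wrist camera has in their place "T_tool_cam" (4x4, takes a point from camera to tool coordinates, whose origin is the TCP and whose axes are the flange's). Camera axes: x right, y down, z forward; pixel columns grow to the right and rows downward; lengths in m; the calibration is good to about 2 mm. A picture is of the moment at which its call begins: read the wrist's pose just before it. There is no depth.
- sign_off(): hands the job in; it is judged then, once.
Trained networks look in a picture, given as the dict that the camera call returned (one of the last four; its "shot" number tells which), for a name from the list of things; names that differ only in an ending like _2 or _b are one class to them, and where a whole thing is asked for, a point or a joint stands for the part that bears it (a point fixed in the world has none). Each returns a list of dicts, best first, with "conf" (0 to 1); they miss things now and then, are a little off and sometimes report something else, mostly with a low value. They report only what shows in the picture. A call takes as long as a camera call. They do not tell look-alikes from the thing itself.
- recognise(picture, query): "point" ([row, column] in pixels, amid what is visible of it).
The state is a dict: "time": time; "qpos": joint angles; "dq": joint speeds; "joint_efforts": joint torques, N m; "eef_pos": TCP position; "tcp_rot": TCP orientation; "contact_force": force on the tool from outside, world axes, zero at the start; "wrist_torque": the same for the moment, N m; "opening": opening from 0.0 (shut) to 1.0 (fully open); "finger_force": force on a finger pad.
Only numpy, scipy, OpenCV 4.12 (cv2) and the standard library are available. Lean on these libraries where they do the work, as an engineer would, in place of code of your own. Each camera call takes 0.05 s, during which the arm holds its last target. There are 200 camera calls.

TASK

Weigh the tall, narrow lidded canister: take it to the kitchen balance and hang it by its handle bar in the two-pronged sprung hook, letting the hook take the weight gently so that it never runs down near its bottom stop. Then let go, and wait until hook and canister hang still. Leave the squat, wide canister where it stands.

Things in the scene. Friction and masses are not known exactly. Their poses are not given: they have to be found in the camera images.
- tall_canister: Closed steel can to weigh, 88 mm wide (lid 92), lid top at 107 mm, 0.4-0.6 kg. Rigid upright handle: legs at y = +-60 mm carry a level bar 8 mm thick along its y axis, axis 167 mm above the underside. Middle 36 mm of the bar is a wooden grip 16 mm thick: pinch it from above, fingers closing along x; the prongs take the bare bar beside it. Origin: centre of underside, z up.
- squat_canister: The other canister, to be left alone: same materials and handle, but squat and wide: 110 mm (lid 114), lid top at 52 mm, handle bar axis 112 mm above the underside. Origin: centre of the underside, z up.
- hook_seat (a point): Where the bar's middle lies when seated; dips with the hook; 245 mm up unloaded. x: level, from open front to column; y along bar; z up. Two 8 mm prongs at y = +-34 mm, shallow Vs open upward over x = +-20 mm; tips at x = -20 reach 10 mm above, undersides 15 mm below. Can is too wide to pass down between them: come from -x, bar 20-30 mm above the seat so prongs pass under the bar, then lower.
- hook_dip (a joint): Hook dip in m: 0 unloaded, 0.05 at bottom stop. Spring 220 N/m, lightly damped; rests at 0.017-0.026 under the tall canister; bounces about 1 s if let go suddenly. Behind the prongs, from the seat: crossbar at x = +85 mm, collar +99, column +112 (top 29 mm above the unloaded seat). Base plate 12 mm thick on the table, x = -80 to +140, 70 mm to each side.
There are look-alikes about, which are no part of the job. What is shaped like the tall_canister but blue or pink is not meant.

How it is judged:
By the outcome, as a careful person would: the job done as asked, in the order asked, and still so for the second after the job is handed in, with the robot touching nothing.
It also fails if it takes over 54 s, if anything falls off the work surface, if the arm or the gripper's body presses on something with over 40 N, if the wrist force passes 120 N, or if a joint passes its speed limit or range.

## Working session

There is one attempt and no reset: what is moved stays moved. The work goes in short steps, Python scripts to look and compute and a tool call to move; the robot and the scene stay as the last step left them, time stands still between calls to the robot, and variables do not carry over. Pictures are saved under pics/ and viewed, at most 10 in all, crops included, and the job is handed in when it is done.

Besides the shell and the picture viewer there is one more tool, called after ">>>" as name(argument=value, ...), one argument or row to a line, values as JSON. arm_command: Moves the arm, as the interface text tells. Shifts and turns lie within -1 to 1; 1 stands for 75 cm of shift or 60 degrees of turn. Its arguments: {"type":"object","properties":{"steps":{"type":"array"},"grip_force":{"type":"number"}},"required":["steps"]}

```bash
mkdir -p pics; cat > h.py <<'E'
import numpy as np,cv2
from plant import get_state, read_camera, sign_off, recognise
def save(p,n): cv2.imwrite('pics/'+n+'.png',cv2.cvtColor(p['pixels'],cv2.COLOR_RGB2BGR))
def onplane(p,rc,z):
    d=p['R'].T@(np.linalg.inv(p['K'])@[rc[1],rc[0],1]); c=-p['R'].T@p['t']
    return c+d*(z-c[2])/d[2]
def tri(ps,rcs):
    A=[];b=[]
    for p,rc in zip(ps,rcs):
        d=p['R'].T@(np.linalg.inv(p['K'])@[rc[1],rc[0],1]); d/=np.linalg.norm(d); c=-p['R'].T@p['t']
        M=np.eye(3)-np.outer(d,d);A.append(M);b.append(M@c)
    return np.linalg.lstsq(np.vstack(A),np.hstack(b),rcond=None)[0]
def proj(p,X):
    c=p['R']@np.array(X)+p['t'];u=p['K']@c;return (u[1]/u[2],u[0]/u[2])
E
python3 - <<'E'
from h import *
s=get_state();print(s['time'],s['eef_pos'],s['tcp_rot'],s['contact_force'])
for n in('scene','top'):
    p=read_camera(n);save(p,n+'0');print(n,-p['R'].T@p['t'])
    for q in('tall_canister','squat_canister','hook_seat','hook_dip'):
        for r in recognise(p,q)[:5]: print(n,q,r)
E
```

```text
0.0 [0.24487759 0.62830989 0.22993695] [ 1.84831192e-01  9.82769564e-01 -1.12376017e-03 -3.88925763e-04] [ 0.28332961 -0.45537633 -0.6894835 ]
scene [ 1.57734385 -0.64827623  0.95337785]
scene tall_canister {'point': [315.4, 164.1], 'conf': 0.89}
scene tall_canister {'point': [286.5, 276.1], 'conf': 0.84}
scene tall_canister {'point': [296.6, 217.8], 'conf': 0.8}
scene tall_canister {'point': [267.3, 184.0], 'conf': 0.61}
scene tall_canister {'point': [229.2, 498.9], 'conf': 0.24}
scene squat_canister {'point': [272.5, 341.4], 'conf': 0.77}
scene hook_seat {'point': [228.8, 500.6], 'conf': 0.84}
scene hook_dip {'point': [230.8, 497.7], 'conf': 0.97}
top [ 0.39237618 -0.19193332  1.74486408]
top tall_canister {'point': [249.6, 375.5], 'conf': 0.68}
top tall_canister {'point': [248.8, 499.5], 'conf': 0.61}
top tall_canister {'point': [317.0, 469.4], 'conf': 0.61}
top tall_canister {'point': [251.8, 293.4], 'conf': 0.41}
top squat_canister {'point': [254.2, 288.8], 'conf': 0.58}
top hook_seat {'point': [155.9, 137.3], 'conf': 0.58}
top hook_dip {'point': [156.3, 140.3], 'conf': 0.96}
```

View pics/scene0.png

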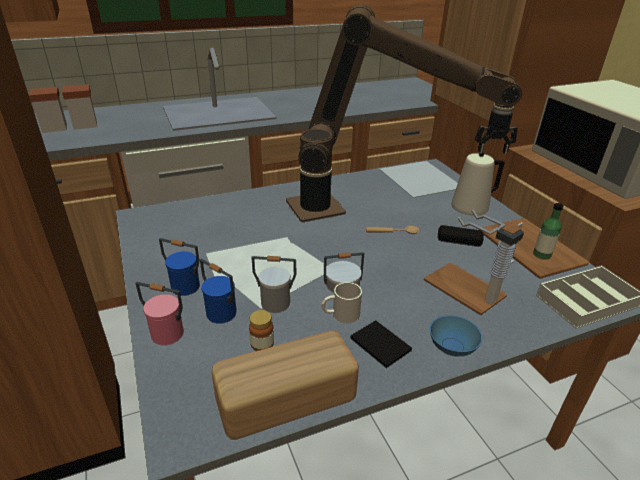

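View pics/top0.png

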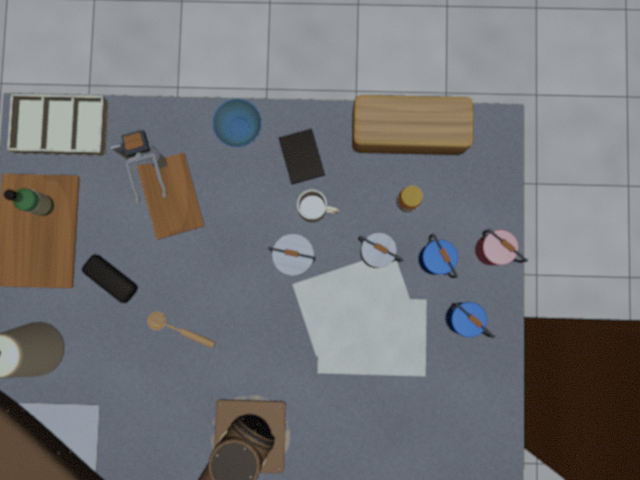

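Tall-shaped candidates in the scene view (column, row): pink (164,315), blue (184,267), blue (218,297) and steel-grey (276,287). The squat grey one is at (341,272). The grey one at (276,287), top view (378,250), fits because it is steel, tall and not blue or pink. I'll confirm it in an enlarged crop, together with the hook.

```bash
python3 - <<'E'
import cv2,numpy as np
t=cv2.imread('pics/top0.png');s=cv2.imread('pics/scene0.png')
f=lambda im,r,c,h=37,w=50:cv2.resize(im[r-h:r+h,c-w:c+w],(400,296),interpolation=cv2.INTER_CUBIC)
cv2.imwrite('pics/crop1.png',np.vstack([np.hstack([f(t,250,375),f(t,170,150)]),np.hstack([f(s,283,276),f(s,245,495)])]))
E
```

```text
(no output)
```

View pics/crop1.png

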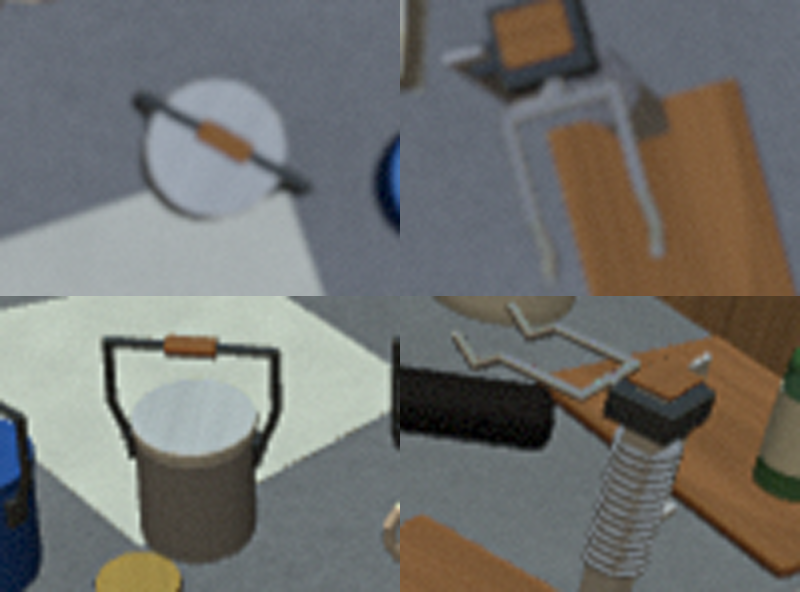

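```bash
cat > m.py <<'E'
from h import *
t=read_camera('top');s=read_camera('scene')
def T(n,a,b): 
    X=tri([t,s],[a,b]);print(n,X.round(4),[ (np.array(proj(p,X))-q).round(1).tolist() for p,q in((t,a),(s,b))]);return X
T('grip',(248.25,380.75),(258.5,273.5))
a=T('barL',(238.5,360.75),(257.75,295.5))
b=T('barR',(259,399.25),(260,253))
print('grip z.17',onplane(t,(248.25,380.75),.172),onplane(s,(258.5,273.5),.167))
for n,q in(('bL',(238.5,360.75)),('bR',(259,399.25))): print(n,onplane(t,q,.167))
for n,q in(('bL',(257.75,295.5)),('bR',(260,253))): print(n,onplane(s,q,.167))
tl=T('tipL',(201.75,137.25),(211,473.25));tr=T('tipR',(196,164.25),(218,458.75))
cl=T('cL',(162.5,128),(225,504.25));cr=T('cR',(156,153.75),(232.75,490.75))
for n,q in(('tL',(201.75,137.25)),('tR',(196,164.25))): print(n,onplane(t,q,.252))
for n,q in(('cL',(162.5,128)),('cR',(156,153.75))): print(n,onplane(t,q,.245))
for n,q in(('vL',(217,478.25)),('vR',(225.25,464.5))): print(n,onplane(s,q,.237))
E
python3 m.py
```

```text
grip [ 0.5111 -0.3349  0.1643] [[0.1, 0.2], [0.0, 0.2]]
barL [ 0.5353 -0.2805  0.1693] [[-0.4, -0.9], [-0.0, -0.9]]
barR [ 0.4848 -0.3856  0.1542] [[0.3, 1.0], [0.0, 1.0]]
grip z.17 [ 0.51066066 -0.33377354  0.172     ] [ 0.51463451 -0.33636709  0.167     ]
bL [ 0.53464569 -0.28300402  0.167     ]
bR [ 0.48487618 -0.38151132  0.167     ]
bL [ 0.53319798 -0.27703494  0.167     ]
bR [ 0.50120888 -0.3922895   0.167     ]
tipL [0.6032 0.2664 0.2491] [[0.2, 0.3], [-0.1, 0.3]]
tipR [0.6195 0.2021 0.247 ] [[0.1, 0.2], [-0.0, 0.2]]
cL [0.7013 0.2965 0.2491] [[-0.5, -0.7], [0.1, -0.7]]
cR [0.7193 0.2345 0.2473] [[-0.5, -0.7], [0.1, -0.8]]
tL [0.60336449 0.26644524 0.252     ]
tR [0.61901399 0.20119678 0.252     ]
cL [0.70096668 0.29613398 0.245     ]
cR [0.71858019 0.23340044 0.245     ]
vL [0.62160048 0.27242154 0.237     ]
vR [0.64652924 0.20416719 0.237     ]
```

The crop confirms a steel-grey can with a wooden grip on a black handle, so this is the one. Its grip is at about (0.511,-0.334), with the bar heading about 63°. The hook seat is at about (0.630,0.240), with its x axis at about 16°. The prong gap measures 67 mm (68 expected) and the prong length 104 mm (105 expected), so both agree with the sizes given. Now moving towards the can.

```bash
cat > go.py <<'E'
# usage: go.py x,y,z,yaw(tool y dir, deg) ...   prints rows from the present pose
import sys
from h import *
from scipy.spatial.transform import Rotation as Ro
s=get_state();p=np.array(s['eef_pos']);R=Ro.from_quat(s['tcp_rot'])
print('t',round(s['time'],2),'p',p.round(4),'yaw',np.degrees(np.arctan2(*R.as_matrix()[[1,0],1])).round(2),'F',np.round(s['contact_force'],2),'op',round(s['opening'],3),'ff',s['finger_force'])
for a in sys.argv[1:]:
    x,y,z,w=map(float,a.split(','));w=np.radians(w)
    Y=np.array([np.cos(w),np.sin(w),0]);Z=np.array([0,0,-1.]);T=Ro.from_matrix(np.c_[np.cross(Y,Z),Y,Z])
    print(a,(R.inv().apply(np.array([x,y,z])-p)/.75).round(4).tolist(),(np.degrees((R.inv()*T).as_rotvec())/60).round(4).tolist())
E
python3 go.py .27,.60,.36,58 .42,.42,.40,45
```

```text
t 0.6 p [0.2452 0.6289 0.2314] yaw 68.7 F [0.07 0.64 0.76] op 0.998 ff 0.0
.27,.60,.36,58 [-0.0448, -0.0239, -0.1715] [0.0001, 0.0, 0.1783]
.42,.42,.40,45 [-0.3183, -0.1748, -0.2249] [0.0001, 0.0, 0.395]
```

>>> arm_command(
  steps=[
    {"translation": [-0.045, -0.024, -0.171], "twist": [0, 0, 0.178], "fingers": 1},
    {"translation": [-0.045, -0.024, -0.171], "twist": [0, 0, 0.178], "fingers": 1},
    {"translation": [-0.318, -0.175, -0.225], "twist": [0, 0, 0.395], "fingers": 1},
    {"translation": [-0.318, -0.175, -0.225], "twist": [0, 0, 0.395], "fingers": 1},
    {"translation": [-0.318, -0.175, -0.225], "twist": [0, 0, 0.395], "fingers": 1},
  ],
)

```text
time: 1.23
eef_pos: [0.3867, 0.4592, 0.3899]
tcp_rot: [0.383, 0.924, 0.0, 0.0]
contact_force: [0.9, 1.1, 0.1]
opening: 1.0
finger_force: 0.0
```

```bash
python3 go.py .52,.14,.40,13
```

```text
t 1.23 p [0.3867 0.4592 0.3899] yaw 45.02 F [0.86 1.15 0.08] op 1.0 ff 0.0
.52,.14,.40,13 [-0.4265, -0.1754, -0.0136] [0.0009, -0.0001, 0.5337]
```

>>> arm_command(
  steps=[
    {"translation": [-0.426, -0.175, -0.014], "twist": [0, 0, 0.534], "fingers": 1},
    {"translation": [-0.426, -0.175, -0.014], "twist": [0, 0, 0.534], "fingers": 1},
    {"translation": [-0.426, -0.175, -0.014], "twist": [0, 0, 0.534], "fingers": 1},
    {"translation": [-0.426, -0.175, -0.014], "twist": [0, 0, 0.534], "fingers": 1},
    {"translation": [-0.426, -0.175, -0.014], "twist": [0, 0, 0.534], "fingers": 1},
  ],
)

```text
time: 1.85
eef_pos: [0.5066, 0.1705, 0.399]
tcp_rot: [0.623, 0.782, 0.0, 0.0]
contact_force: [0.4, -0.4, 0.8]
opening: 1.002
finger_force: 0.0
```

```bash
python3 go.py .54,-.15,.37,-20
```

```text
t 1.85 p [0.5066 0.1705 0.399 ] yaw 12.96 F [ 0.41 -0.41  0.78] op 1.002 ff 0.0
.54,-.15,.37,-20 [-0.4264, -0.0525, 0.0387] [0.001, -0.0003, 0.5494]
```

>>> arm_command(
  steps=[
    {"translation": [-0.426, -0.052, 0.039], "twist": [0, 0, 0.549], "fingers": 1},
    {"translation": [-0.426, -0.052, 0.039], "twist": [0, 0, 0.549], "fingers": 1},
    {"translation": [-0.426, -0.052, 0.039], "twist": [0, 0, 0.549], "fingers": 1},
    {"translation": [-0.426, -0.052, 0.039], "twist": [0, 0, 0.549], "fingers": 1},
    {"translation": [-0.426, -0.052, 0.039], "twist": [0, 0, 0.549], "fingers": 1},
  ],
)

```text
time: 2.48
eef_pos: [0.5386, -0.1391, 0.3706]
tcp_rot: [0.819, 0.574, 0.0, 0.0]
contact_force: [0.7, 0.3, 0.7]
opening: 1.004
finger_force: 0.0
```

```bash
python3 go.py .512,-.335,.32,-27
```

```text
t 2.48 p [ 0.5386 -0.1391  0.3706] yaw -20.0 F [0.73 0.29 0.72] op 1.004 ff 0.0
.512,-.335,.32,-27 [-0.2575, 0.0559, 0.0675] [0.0011, -0.0002, 0.1167]
```

>>> arm_command(
  steps=[
    {"translation": [-0.257, 0.056, 0.067], "twist": [0, 0, 0.117], "fingers": 1},
    {"translation": [-0.257, 0.056, 0.067], "twist": [0, 0, 0.117], "fingers": 1},
    {"translation": [-0.257, 0.056, 0.067], "twist": [0, 0, 0.117], "fingers": 1},
    {"translation": [-0.257, 0.056, 0.067], "twist": [0, 0, 0.117], "fingers": 1},
    {"translation": [-0.257, 0.056, 0.067], "twist": [0, 0, 0.117], "fingers": 1},
  ],
)

```text
time: 3.1
eef_pos: [0.512, -0.3331, 0.3196]
tcp_rot: [0.853, 0.522, 0.0, -0.001]
contact_force: [-0.8, 0.1, -0.2]
opening: 0.998
finger_force: 0.0
```

```bash
cat >> h.py <<'E'
from scipy.spatial.transform import Rotation as Ro
def wrist():
    s=get_state();p=read_camera('wrist');T=np.eye(4);T[:3,:3]=Ro.from_quat(s['tcp_rot']).as_matrix();T[:3,3]=s['eef_pos']
    C=T@p['T_tool_cam'];p['R']=C[:3,:3].T;p['t']=-C[:3,:3].T@C[:3,3];return p
E
python3 - <<'E'
from h import *
p=wrist();save(p,'w1')
np.savez('w1',R=p['R'],t=p['t'],K=p['K'])
print(-p['R'].T@p['t'],proj(p,[.512,-.335,.167]))
for r in recognise(p,'tall_canister'):print(r)
E
```

```text
[ 0.54935246 -0.26104226  0.46274451] (np.float64(215.89457453479937), np.float64(324.10996118248454))
{'point': [405.9, 433.8], 'conf': 0.79}
{'point': [197.3, 325.5], 'conf': 0.76}
{'point': [410.9, 286.9], 'conf': 0.67}
{'point': [332.4, 382.9], 'conf': 0.64}
```

View pics/w1.png

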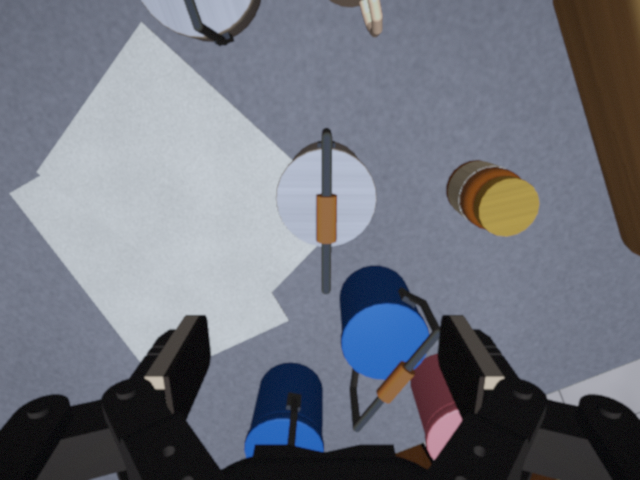

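The wrist view shows the grey can directly ahead. The grip centre is at (col 326, row 219) and the bar ends are at (327,133) and (326,290). The blue neighbours lie more than 80 mm away.

```bash
python3 - <<'E'
from h import *
p=np.load('w1.npz')
g=onplane(p,(219,326.5),.175);a=onplane(p,(133,327),.169);b=onplane(p,(290,326),.169)
print(g,a,b,(a+b)/2,np.linalg.norm(a-b),np.degrees(np.arctan2(*(a-b)[[1,0]])))
E
python3 go.py .5115,-.335,.20,-27 .5115,-.335,.149,-27
```

```text
[ 0.5135073  -0.33595132  0.175     ] [ 0.54185104 -0.28097932  0.169     ] [ 0.48535128 -0.39062313  0.169     ] [ 0.51360116 -0.33580122  0.169     ] 0.1233450034811958 62.737821122179675
t 3.2 p [ 0.5129 -0.3316  0.3209] yaw -26.94 F [-0.18  0.76  0.  ] op 1.004 ff 0.0
.5115,-.335,.20,-27 [-0.005, 0.0003, 0.1612] [0.0009, -0.0004, 0.001]
.5115,-.335,.149,-27 [-0.005, 0.0002, 0.2292] [0.0009, -0.0004, 0.001]
```

>>> arm_command(
  steps=[
    {"translation": [0, 0, 0.08], "twist": [0, 0, 0], "fingers": 0.3},
    {"translation": [0, 0, 0.15], "twist": [0, 0, 0], "fingers": 0.3},
    {"translation": [0, 0.001, 0.19], "twist": [0, 0, 0], "fingers": 0.3},
    {"translation": [0, 0.001, 0.228], "twist": [0, 0, 0], "fingers": 0.3},
    {"translation": [0, 0.001, 0.228], "twist": [0, 0, 0], "fingers": 0.3},
  ],
)

```text
time: 3.82
eef_pos: [0.5127, -0.3302, 0.1473]
tcp_rot: [0.852, 0.524, -0.0, -0.002]
contact_force: [-0.5, 1.3, 0.1]
opening: 0.649
finger_force: 0.0
```

```bash
python3 - <<'E'
from h import *
p=wrist();save(p,'w2');print(proj(p,[.513,-.3355,.175]))
E
python3 go.py
```

```text
(np.float64(366.65891386261177), np.float64(329.9166447373901))
t 3.88 p [ 0.5135 -0.3314  0.1494] yaw -26.88 F [ 0.09  0.16 -0.05] op 0.647 ff 0.0
```

View pics/w2.png

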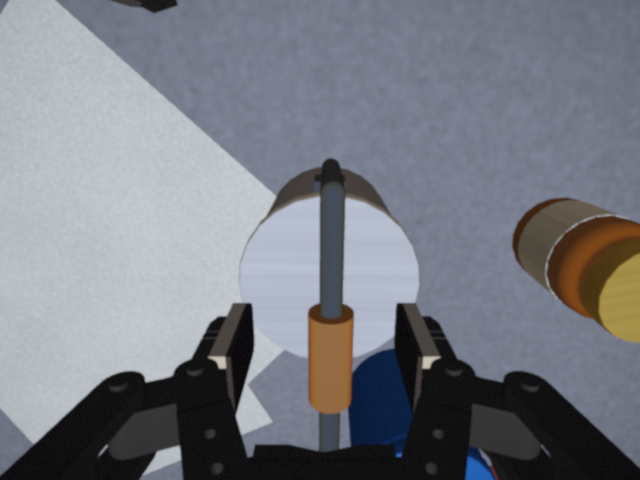

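The grip, at (330,359), lies between the open fingers, about 2 mm right of their centre. I'll correct for that and close.

>>> arm_command(
  steps=[
    {"translation": [0, 0.003, 0], "twist": [0, 0, 0], "fingers": 0.3},
    {"translation": [0, 0.003, 0], "twist": [0, 0, 0], "fingers": -1},
    {"translation": [0, 0.003, 0], "twist": [0, 0, 0], "fingers": -1},
    {"translation": [0, 0.003, 0], "twist": [0, 0, 0], "fingers": -1},
    {"translation": [0, 0.003, 0], "twist": [0, 0, 0], "fingers": -1},
  ],
  grip_force=60,
)

```text
time: 4.5
eef_pos: [0.5152, -0.3343, 0.1502]
tcp_rot: [0.853, 0.522, 0.0, 0.0]
contact_force: [-1.6, 1.5, 5.7]
opening: 0.164
finger_force: 58.7
```

>>> arm_command(
  steps=[
    {"translation": [0, 0, 0], "twist": [0, 0, 0], "fingers": -1},
    {"translation": [0, 0, 0], "twist": [0, 0, 0], "fingers": -1},
    {"translation": [0, 0, -0.01], "twist": [0, 0, 0], "fingers": -1},
    {"translation": [0, 0, -0.03], "twist": [0, 0, 0], "fingers": -1},
    {"translation": [0, 0, -0.06], "twist": [0, 0, 0], "fingers": -1},
  ],
)

```text
time: 5.12
eef_pos: [0.5143, -0.3333, 0.1931]
tcp_rot: [0.853, 0.522, -0.0, -0.002]
contact_force: [0.8, 0.1, -4.0]
opening: 0.166
finger_force: 58.6
```

```bash
python3 go.py .513,-.333,.37,-27 .54,-.22,.37,-22
```

```text
t 5.12 p [ 0.5143 -0.3333  0.1931] yaw -27.0 F [ 0.83  0.05 -4.  ] op 0.166 ff 58.60232055187225
.513,-.333,.37,-27 [-0.0002, -0.0025, -0.2359] [-0.0032, -0.0009, -0.0001]
.54,-.22,.37,-22 [0.1504, -0.0388, -0.2356] [-0.0031, -0.0011, -0.0834]
```

>>> arm_command(
  steps=[
    {"translation": [0, 0, -0.04], "twist": [0, 0, 0], "fingers": -1},
    {"translation": [0, 0, -0.1], "twist": [0, 0, 0], "fingers": -1},
    {"translation": [0, 0, -0.16], "twist": [0, 0, 0], "fingers": -1},
    {"translation": [0.03, -0.008, -0.21], "twist": [0, 0, -0.02], "fingers": -1},
    {"translation": [0.08, -0.02, -0.235], "twist": [0, 0, -0.05], "fingers": -1},
  ],
)

```text
time: 5.75
eef_pos: [0.5292, -0.2744, 0.3736]
tcp_rot: [0.839, 0.544, 0.001, 0.002]
contact_force: [0.8, 0.3, -5.2]
opening: 0.165
finger_force: 58.7
```

```bash
python3 go.py .555,-.07,.37,-8
```

```text
t 5.75 p [ 0.5292 -0.2744  0.3736] yaw -24.07 F [ 0.77  0.31 -5.19] op 0.165 ff 58.70117783546448
.555,-.07,.37,-8 [0.2629, -0.0797, 0.0041] [0.004, 0.0019, -0.2679]
```

>>> arm_command(
  steps=[
    {"translation": [0.05, -0.015, 0], "twist": [0, 0, -0.05], "fingers": -1},
    {"translation": [0.1, -0.03, 0], "twist": [0, 0, -0.1], "fingers": -1},
    {"translation": [0.15, -0.045, 0], "twist": [0, 0, -0.16], "fingers": -1},
    {"translation": [0.2, -0.06, 0], "twist": [0, 0, -0.22], "fingers": -1},
    {"translation": [0.25, -0.075, 0], "twist": [0, 0, -0.27], "fingers": -1},
  ],
)

```text
time: 6.38
eef_pos: [0.5536, -0.0781, 0.3702]
tcp_rot: [0.753, 0.658, -0.0, -0.0]
contact_force: [0.6, -0.3, -4.3]
opening: 0.162
finger_force: 58.7
```

```bash
python3 go.py .515,.13,.35,7
```

```text
t 6.38 p [ 0.5536 -0.0781  0.3702] yaw -7.7 F [ 0.58 -0.35 -4.32] op 0.162 ff 58.68752717971802
.515,.13,.35,7 [0.2681, -0.0881, 0.027] [-0.0003, -0.0002, -0.245]
```

>>> arm_command(
  steps=[
    {"translation": [0.055, -0.018, 0], "twist": [0, 0, -0.05], "fingers": -1},
    {"translation": [0.11, -0.036, 0], "twist": [0, 0, -0.1], "fingers": -1},
    {"translation": [0.165, -0.054, 0.01], "twist": [0, 0, -0.15], "fingers": -1},
    {"translation": [0.22, -0.072, 0.02], "twist": [0, 0, -0.2], "fingers": -1},
    {"translation": [0.268, -0.088, 0.027], "twist": [0, 0, -0.245], "fingers": -1},
  ],
)

```text
time: 7.0
eef_pos: [0.5148, 0.1301, 0.3496]
tcp_rot: [0.663, 0.749, -0.0, -0.0]
contact_force: [1.2, -0.4, -3.9]
opening: 0.165
finger_force: 58.7
```

```bash
python3 go.py .515,.207,.32,16 .515,.207,.256,16
```

```text
t 7.0 p [0.5148 0.1301 0.3496] yaw 7.02 F [ 1.18 -0.4  -3.89] op 0.165 ff 58.67883861064911
.515,.207,.32,16 [0.1017, 0.0128, 0.0395] [-0.0006, -0.0004, -0.1497]
.515,.207,.256,16 [0.1017, 0.0129, 0.1249] [-0.0006, -0.0004, -0.1497]
```

>>> arm_command(
  steps=[
    {"translation": [0.04, 0.005, 0.01], "twist": [0, 0, -0.05], "fingers": -1},
    {"translation": [0.08, 0.01, 0.03], "twist": [0, 0, -0.1], "fingers": -1},
    {"translation": [0.102, 0.013, 0.065], "twist": [0, 0, -0.15], "fingers": -1},
    {"translation": [0.102, 0.013, 0.1], "twist": [0, 0, -0.15], "fingers": -1},
    {"translation": [0.102, 0.013, 0.125], "twist": [0, 0, -0.15], "fingers": -1},
  ],
)

```text
time: 7.62
eef_pos: [0.5154, 0.2058, 0.2547]
tcp_rot: [0.602, 0.798, -0.001, -0.001]
contact_force: [-0.2, -0.3, -4.3]
opening: 0.165
finger_force: 58.7
```

```bash
python3 - <<'E'
from h import *
t=read_camera('top');s=read_camera('scene');w=wrist()
f=lambda p,r,c,h,w_:cv2.resize(cv2.cvtColor(p['pixels'],cv2.COLOR_RGB2BGR)[r-h:r+h,c-w_:c+w_],(400,300),interpolation=cv2.INTER_CUBIC)
cv2.imwrite('pics/c2.png',np.vstack([np.hstack([f(t,190,160,45,60),f(s,235,460,45,60)]),np.hstack([f(w,240,320,240,320),f(w,170,320,120,160)])]))
np.savez('w2',R=w['R'],t=w['t'],K=w['K'])
print('seat in wrist',proj(w,[.63,.24,.245]),[proj(w,[x,y,.252]) for x,y in((.6033,.2664),(.619,.2015))])
E
python3 go.py
```

```text
seat in wrist (np.float64(301.23416113729644), np.float64(612.0938290718824)) [(np.float64(232.2128695856208), np.float64(595.6630305250233)), (np.float64(379.4519577723001), np.float64(555.5482307592143))]
t 7.78 p [0.5155 0.2053 0.2552] yaw 15.87 F [-0.17 -0.51 -4.02] op 0.163 ff 58.763272762298584
```

View pics/c2.png

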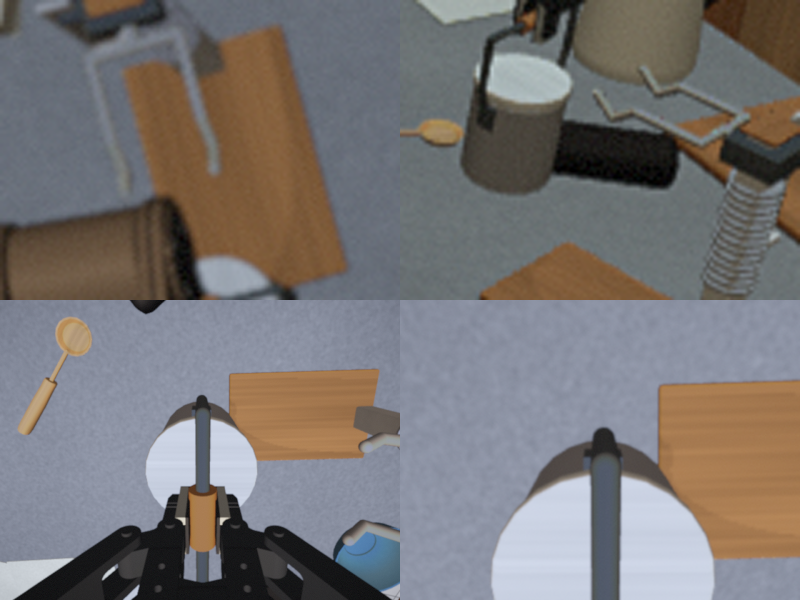

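The can hangs straight between the fingers. In the wrist view the prong tips are at about (579,229) and (552,368). The base plate edges run nearly along the image rows, so the heading is about 1–1.5° off. I'll refine it with the plate corners.

```bash
python3 - <<'E'
from h import *
t=read_camera('top');w=np.load('w2.npz')
c=[onplane(t,q,.012)[:2] for q in((170.5,137.5),(153,185),(226,203.5),(238,157))]
for q in c: print('top',q.round(4))
e=[onplane(w,q,.012)[:2] for q in((118,367),(112,605),(256,456))]
for q in e: print('wr',q.round(4))
d=e[1]-e[0];a=np.arctan2(d[1],d[0]);u=np.array([np.cos(a),np.sin(a)]);n=np.array([-u[1],u[0]])
print('ang',np.degrees(a),'width',(e[0]-e[2])@n,'len',d@u,'seat from wrist plate',e[0]+.08*u-.07*n)
m=(c[2]+c[3])/2;mm=(c[0]+c[1])/2;v=(mm-m);L=np.linalg.norm(v);v/=L
print('top ang',np.degrees(np.arctan2(v[1],v[0])),'L',L,'W',np.linalg.norm(c[0]-c[1]),'seat',(m+mm)/2-v*.03)
for q in((229,579),(368,552)): print('tip',onplane(w,q,.252))
E
```

```text
top [0.7266 0.3438]
top [0.7799 0.2109]
top [0.573  0.1499]
top [0.536  0.2795]
wr [0.5327 0.2797]
wr [0.7397 0.3443]
wr [0.6624 0.1754]
ang 17.349890773338288 width 0.1382435631974454 len 0.21687765692840683 seat from wrist plate [0.62995589 0.23670155]
top ang 17.497403805618355 L 0.2083265441913089 W 0.1431934839618025 seat [0.62526406 0.23698305]
tip [0.59668144 0.26581877 0.252     ]
tip [0.61490219 0.20641129 0.252     ]
```

```bash
python3 go.py .5144,.2034,.255,17.3 .569,.2205,.255,17.3 .629,.239,.255,17.3
```

```text
t 7.83 p [0.5164 0.2054 0.2567] yaw 15.87 F [-0.08  0.5  -3.85] op 0.165 ff 58.76376271247864
.5144,.2034,.255,17.3 [-0.0019, -0.0033, 0.0022] [0.0002, -0.0, -0.0239]
.569,.2205,.255,17.3 [0.0001, 0.073, 0.0023] [0.0002, -0.0, -0.0239]
.629,.239,.255,17.3 [0.002, 0.1567, 0.0023] [0.0002, -0.0, -0.0239]
```

>>> arm_command(
  steps=[
    {"translation": [-0.002, 0.005, 0], "twist": [0, 0, -0.024], "fingers": -1},
    {"translation": [-0.001, 0.03, 0], "twist": [0, 0, -0.024], "fingers": -1},
    {"translation": [0, 0.06, 0], "twist": [0, 0, -0.024], "fingers": -1},
    {"translation": [0, 0.085, 0], "twist": [0, 0, -0.024], "fingers": -1},
    {"translation": [0.001, 0.1, 0], "twist": [0, 0, -0.024], "fingers": -1},
  ],
)

```text
time: 8.45
eef_pos: [0.5896, 0.227, 0.2575]
tcp_rot: [0.592, 0.806, 0.001, 0.001]
contact_force: [-0.0, -0.5, -4.6]
opening: 0.165
finger_force: 58.8
```

```bash
python3 go.py .629,.239,.255,17.3; python3 - <<'E'
from h import *
t=read_camera('top');s=read_camera('scene');w=wrist()
f=lambda p,r,c,h,w_:cv2.resize(cv2.cvtColor(p['pixels'],cv2.COLOR_RGB2BGR)[r-h:r+h,c-w_:c+w_],(400,300),interpolation=cv2.INTER_CUBIC)
cv2.imwrite('pics/c3.png',np.vstack([np.hstack([f(s,225,475,30,40),f(s,235,460,45,60)]),np.hstack([f(w,240,320,240,320),f(w,340,400,120,160)])]))
E
```

```text
t 8.45 p [0.5896 0.227  0.2575] yaw 17.35 F [-0.02 -0.5  -4.58] op 0.165 ff 58.807750940322876
.629,.239,.255,17.3 [-0.0003, 0.0549, 0.0035] [0.0021, 0.0003, 0.0008]
```

View pics/c3.png

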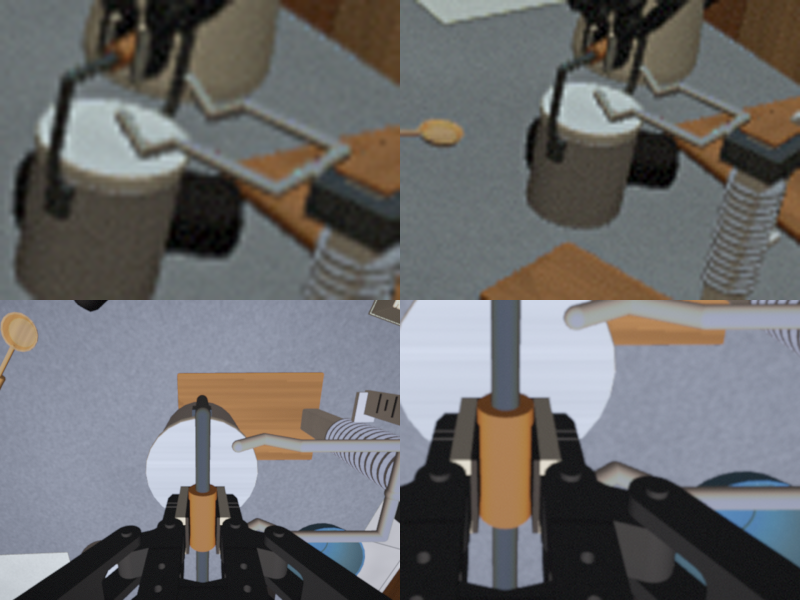

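```bash
python3 - <<'E'
from h import *
w=wrist();e=np.array(get_state()['eef_pos']);a=np.radians(17.3);u=np.array([np.cos(a),np.sin(a)]);n=np.array([-u[1],u[0]])
for nm,q,z in(('grip',(349,323),e[2]+.018+.008),('pU far',(228,480),.25),('pL far',(376,480),.25),('tipU',(233,380),.255),('tipL',(354,410),.255)):
    X=onplane(w,q,z)[:2]-e[:2];print(nm,'along u %.4f n %.4f'%(X@u,X@n))
E
```

```text
grip along u -0.0003 n 0.0011
pU far along u 0.0611 n 0.0343
pL far along u 0.0699 n -0.0351
tipU along u 0.0213 n 0.0338
tipL along u 0.0365 n -0.0201
```

The prongs straddle the grip symmetrically (+34 and -35 mm), and the seat is 41 mm ahead. Moving forward, then starting to lower.

>>> arm_command(
  steps=[
    {"translation": [0, 0.02, 0], "twist": [0, 0, 0], "fingers": -1},
    {"translation": [0, 0.04, 0], "twist": [0, 0, 0], "fingers": -1},
    {"translation": [0, 0.054, 0], "twist": [0, 0, 0], "fingers": -1},
    {"translation": [0, 0.054, 0.005], "twist": [0, 0, 0], "fingers": -1},
    {"translation": [0, 0.054, 0.014], "twist": [0, 0, 0], "fingers": -1},
  ],
)

```text
time: 9.28
eef_pos: [0.6264, 0.2389, 0.2456]
tcp_rot: [0.592, 0.806, -0.0, -0.0]
contact_force: [-0.1, 0.1, -4.4]
opening: 0.163
finger_force: 58.9
```

>>> arm_command(
  steps=[
    {"translation": [0, 0, 0.006], "twist": [0, 0, 0], "fingers": -1},
    {"translation": [0, 0, 0.012], "twist": [0, 0, 0], "fingers": -1},
    {"translation": [0, 0, 0.018], "twist": [0, 0, 0], "fingers": -1},
    {"translation": [0, 0, 0.024], "twist": [0, 0, 0], "fingers": -1},
    {"translation": [0, 0, 0.03], "twist": [0, 0, 0], "fingers": -1},
  ],
)

```text
time: 9.9
eef_pos: [0.6272, 0.239, 0.2236]
tcp_rot: [0.592, 0.806, 0.0, 0.0]
contact_force: [-0.3, -0.3, -3.0]
opening: 0.163
finger_force: 58.9
```

```bash
python3 go.py .629,.239,.227,17.3
```

```text
t 9.9 p [0.6272 0.239  0.2236] yaw 17.34 F [-0.31 -0.31 -3.03] op 0.163 ff 58.946866393089294
.629,.239,.227,17.3 [-0.0008, 0.0023, -0.0045] [0.0012, 0.0002, 0.0006]
```

The hook has begun to take weight. Continuing gently.

>>> arm_command(
  steps=[
    {"translation": [0, 0, 0.004], "twist": [0, 0, 0], "fingers": -1},
    {"translation": [0, 0, 0.008], "twist": [0, 0, 0], "fingers": -1},
    {"translation": [0, 0, 0.012], "twist": [0, 0, 0], "fingers": -1},
    {"translation": [0, 0, 0.015], "twist": [0, 0, 0], "fingers": -1},
    {"translation": [0, 0, 0.015], "twist": [0, 0, 0], "fingers": -1},
  ],
)

```text
time: 10.52
eef_pos: [0.6273, 0.2391, 0.2125]
tcp_rot: [0.592, 0.806, 0.001, 0.001]
contact_force: [2.7, 1.1, -0.9]
opening: 0.16
finger_force: 59.1
```

```bash
python3 - <<'E'
from h import *
for i in range(4): read_camera('top');s=get_state();print(s['contact_force'].round(2),s['eef_pos'][2])
E
```

```text
[ 1.73  1.22 -0.38] 0.21265879209451213
[ 2.24  1.46 -0.36] 0.21266423676392307
[ 2.07  0.04 -1.33] 0.21265379282609623
[ 3.34  0.57 -0.17] 0.21261438096748014
```

The side force of about +2 N along the hook x axis means the bar rests on the front slope. I'll shift a few mm forward.

>>> arm_command(
  steps=[
    {"translation": [0, 0.002, 0], "twist": [0, 0, 0], "fingers": -1},
    {"translation": [0, 0.004, 0], "twist": [0, 0, 0], "fingers": -1},
    {"translation": [0, 0.005, 0], "twist": [0, 0, 0], "fingers": -1},
    {"translation": [0, 0.005, 0], "twist": [0, 0, 0], "fingers": -1},
  ],
)

```text
time: 11.22
eef_pos: [0.6297, 0.24, 0.2115]
tcp_rot: [0.592, 0.806, -0.001, -0.001]
contact_force: [-1.6, -0.3, -0.4]
opening: 0.163
finger_force: 59.2
```

```bash
python3 - <<'E'
from h import *
for i in range(4): read_camera('top');s=get_state();print(s['contact_force'].round(2),s['eef_pos'].round(4))
E
```

```text
[-2.09 -0.46 -1.51] [0.6297 0.24   0.2115]
[-2.74 -1.2  -1.01] [0.6297 0.24   0.2116]
[-2.07 -0.8  -1.23] [0.6297 0.24   0.2117]
[-2.89 -0.85  0.13] [0.6297 0.24   0.2117]
```

>>> arm_command(
  steps=[
    {"translation": [0, -0.0025, 0], "twist": [0, 0, 0], "fingers": -1},
    {"translation": [0, -0.0025, 0.002], "twist": [0, 0, 0], "fingers": -1},
    {"translation": [0, -0.0025, 0.003], "twist": [0, 0, 0], "fingers": -1},
    {"translation": [0, -0.0025, 0.003], "twist": [0, 0, 0], "fingers": -1},
  ],
)

```text
time: 11.92
eef_pos: [0.6295, 0.2399, 0.2104]
tcp_rot: [0.593, 0.806, 0.001, 0.001]
contact_force: [5.0, 2.1, -1.6]
opening: 0.167
finger_force: 59.2
```

```bash
python3 - <<'E'
from h import *
F=[]
for i in range(6): read_camera('top');s=get_state();F.append(s['contact_force'])
print(np.mean(F,0).round(2),np.std(F,0).round(2),s['eef_pos'].round(4))
E
```

```text
[ 4.74  1.88 -0.31] [0.48 0.34 0.42] [0.6294 0.2399 0.2104]
```

>>> arm_command(
  steps=[
    {"translation": [0, 0.0017, 0], "twist": [0, 0, 0], "fingers": -1},
    {"translation": [0, 0.0017, 0], "twist": [0, 0, 0], "fingers": -1},
    {"translation": [0, 0.0017, 0], "twist": [0, 0, 0], "fingers": -1},
  ],
)

```text
time: 12.6
eef_pos: [0.6295, 0.2399, 0.2097]
tcp_rot: [0.592, 0.806, -0.0, -0.0]
contact_force: [2.3, 1.3, -0.4]
opening: 0.164
finger_force: 59.2
```

```bash
python3 - <<'E'
from h import *
F=[]
for i in range(6): read_camera('top');s=get_state();F.append(s['contact_force'])
print(np.mean(F,0).round(2),np.std(F,0).round(2),s['eef_pos'].round(4))
E
```

```text
[ 2.    1.08 -0.58] [0.26 0.29 0.37] [0.6296 0.2399 0.2097]
```

>>> arm_command(
  steps=[
    {"translation": [0, 0.0012, 0], "twist": [0, 0, 0], "fingers": -1},
    {"translation": [0, 0.0012, 0], "twist": [0, 0, 0], "fingers": -1},
    {"translation": [0, 0.0012, 0], "twist": [0, 0, 0], "fingers": -0.66},
    {"translation": [0, 0.0012, 0], "twist": [0, 0, 0], "fingers": -0.62},
    {"translation": [0, 0.0012, 0], "twist": [0, 0, 0], "fingers": -0.56},
  ],
  grip_force=20,
)

```text
time: 13.52
eef_pos: [0.6311, 0.2403, 0.2101]
tcp_rot: [0.593, 0.806, 0.001, 0.001]
contact_force: [-0.4, -0.2, 0.7]
opening: 0.221
finger_force: 0.5
```

>>> arm_command(
  steps=[
    {"translation": [0, 0, 0], "twist": [0, 0, 0], "fingers": -0.45},
    {"translation": [0, 0, 0], "twist": [0, 0, 0], "fingers": -0.3},
    {"translation": [0, 0, 0], "twist": [0, 0, 0], "fingers": -0.1},
    {"translation": [0, 0, 0], "twist": [0, 0, 0], "fingers": 0.1},
    {"translation": [0, 0, 0], "twist": [0, 0, 0], "fingers": 0.1},
  ],
)

```text
time: 14.15
eef_pos: [0.6306, 0.2402, 0.2098]
tcp_rot: [0.592, 0.806, 0.0, 0.0]
contact_force: [0.2, 0.2, 0.6]
opening: 0.549
finger_force: 0.0
```

```bash
python3 go.py; python3 - <<'E'
from h import *
s=read_camera('scene');w=wrist()
f=lambda p,r,c,h,w_:cv2.resize(cv2.cvtColor(p['pixels'],cv2.COLOR_RGB2BGR)[r-h:r+h,c-w_:c+w_],(400,300),interpolation=cv2.INTER_CUBIC)
cv2.imwrite('pics/c4.png',np.vstack([np.hstack([f(s,225,475,30,40),f(s,235,460,45,60)]),np.hstack([f(w,240,320,240,320),f(w,340,320,120,160)])]))
E
```

```text
t 14.15 p [0.6306 0.2402 0.2098] yaw 17.34 F [0.22 0.21 0.59] op 0.549 ff 0.0
```

View pics/c4.png

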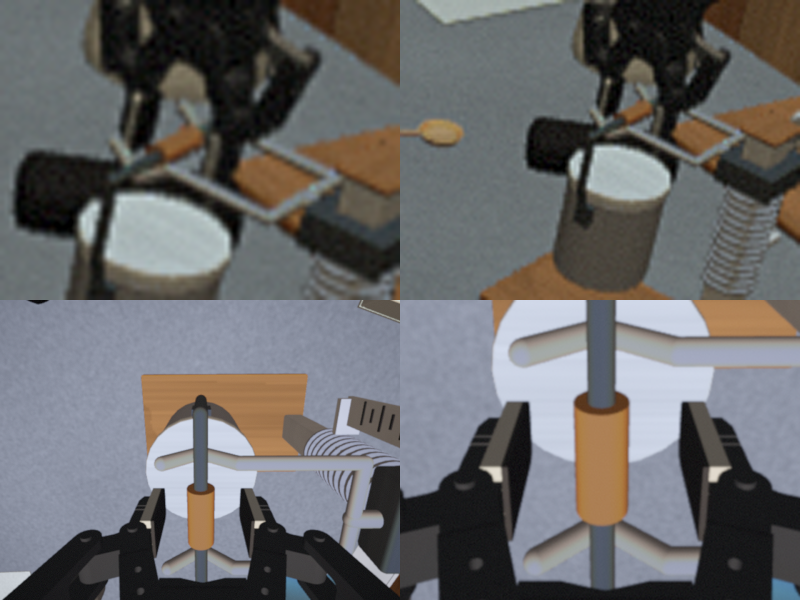

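The bar lies in both prong Vs and the fingers are clear of it. Withdrawing straight up.

>>> arm_command(
  steps=[
    {"translation": [0, 0, -0.01], "twist": [0, 0, 0], "fingers": 0.1},
    {"translation": [0, 0, -0.03], "twist": [0, 0, 0], "fingers": 0.1},
    {"translation": [0, 0, -0.07], "twist": [0, 0, 0], "fingers": 0.1},
    {"translation": [0, 0, -0.12], "twist": [0, 0, 0], "fingers": 0.1},
    {"translation": [0, 0, -0.18], "twist": [0, 0, 0], "fingers": 0.1},
  ],
)

```text
time: 14.88
eef_pos: [0.6304, 0.2401, 0.3467]
tcp_rot: [0.592, 0.806, -0.0, -0.0]
contact_force: [0.2, -0.2, -0.2]
opening: 0.55
finger_force: 0.0
```

>>> arm_command(
  steps=[
    {"translation": [0, 0, 0], "twist": [0, 0, 0], "fingers": 0.1},
    {"translation": [0, 0, 0], "twist": [0, 0, 0], "fingers": 0.1},
    {"translation": [0, 0, 0], "twist": [0, 0, 0], "fingers": 0.1},
    {"translation": [0, 0, 0], "twist": [0, 0, 0], "fingers": 0.1},
    {"translation": [0, 0, 0], "twist": [0, 0, 0], "fingers": 0.1},
  ],
)

```text
time: 15.5
eef_pos: [0.6305, 0.2402, 0.3439]
tcp_rot: [0.592, 0.806, -0.001, -0.001]
contact_force: [-0.2, 0.9, -0.5]
opening: 0.551
finger_force: 0.0
```

>>> arm_command(
  steps=[
    {"translation": [0, 0, 0], "twist": [0, 0, 0], "fingers": 0.1},
    {"translation": [0, 0, 0], "twist": [0, 0, 0], "fingers": 0.1},
    {"translation": [0, 0, 0], "twist": [0, 0, 0], "fingers": 0.1},
    {"translation": [0, 0, 0], "twist": [0, 0, 0], "fingers": 0.1},
    {"translation": [0, 0, 0], "twist": [0, 0, 0], "fingers": 0.1},
  ],
)

```text
time: 16.12
eef_pos: [0.6306, 0.2402, 0.3449]
tcp_rot: [0.592, 0.806, -0.0, 0.0]
contact_force: [-0.2, 0.2, 0.2]
opening: 0.552
finger_force: 0.0
```

```bash
cat > still.py <<'E'
from h import *
import time
P=[];W=[]
for i in range(16):
    a=read_camera('scene')['pixels'] ; P.append(cv2.cvtColor(a,cv2.COLOR_RGB2GRAY).astype(np.float32)[180:300,440:540])
g=[cv2.GaussianBlur(x,(5,5),1) for x in P]
print([tuple(round(v,2) for v in cv2.phaseCorrelate(g[0],x)[0]) for x in g[1:]],[round(float(abs(x-g[0]).max()),0) for x in g[1:]])
w=read_camera('wrist')['pixels'];s=a
f=lambda a,r,c,h,w_:cv2.resize(cv2.cvtColor(a,cv2.COLOR_RGB2BGR)[r-h:r+h,c-w_:c+w_],(400,300),interpolation=cv2.INTER_CUBIC)
cv2.imwrite('pics/c5.png',np.hstack([f(s,225,475,60,80),f(w,240,320,240,320)]));print(get_state()['time'])
E
python3 still.py
```

```text
[(0.0, -0.0), (-0.01, -0.0), (0.01, -0.01), (-0.01, 0.01), (0.01, 0.01), (-0.01, -0.0), (-0.0, -0.0), (-0.01, -0.01), (-0.01, 0.01), (-0.01, 0.0), (-0.0, 0.01), (-0.01, -0.01), (0.0, 0.01), (-0.02, -0.01), (0.0, -0.0)] [4.0, 3.0, 4.0, 4.0, 4.0, 5.0, 4.0, 6.0, 4.0, 4.0, 6.0, 5.0, 5.0, 4.0, 4.0]
16.975
```

View pics/c5.png

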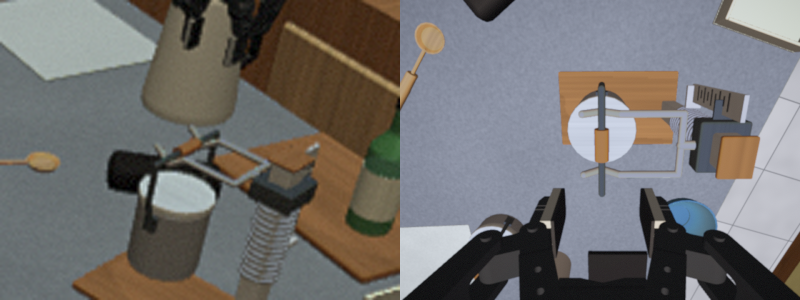

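The can hangs level in both Vs. It shows no motion over 0.8 s (under 0.02 px), and the gripper is well above it. Handing in.

```bash
python3 -c "
from plant import sign_off
print(sign_off())"
```

```text
the job is handed in; nothing more can be done
None
```

The tall steel canister hangs still by its bar in both prongs of the balance hook, released with the gripper clear above it; the squat canister was not touched, and the job was handed in at about 17 s.

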